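# Zero the photometer on the blank, then read the algae sample

### The job

Take an absorbance reading on the bench photometer using fingertips only: push its dark lid down until it is fully shut, press the white zero key while the blank is still in the beam, push the black knob on the front fully in to bring the green sample into the beam, then press the green read key. Touch everything lightly: do not lift or shift the photometer, do not open the lid again or press any key out of turn, and leave the blue key and the things round about as they are. At the end the lid is shut, the knob fully in and all keys are up.

Things in the scene. Friction and masses are not known exactly. Their poses are not given: they have to be found in the camera images.
- photometer: the bench photometer: light grey instrument, 215 mm deep (x), 240 mm wide (y), not fastened to the table (about 3 kg). Origin under its middle on the table; its +x points from its front to its back, +y to its left as seen from the front, z up. Low key deck along the front (x -0.110 to -0.050, top at z 0.060); behind it a raised block (x -0.048 to +0.110, top at z 0.100) with a raked display on the left and the cell well, closed by the lid, on the right
- lid_hinge (a point): middle of the lid's hinge line, at the rear edge of the lid, fixed on the photometer at (0.060, -0.047, 0.103) in its frame; the hinge line runs along the photometer's y
- lid_front (a point): middle of the upper front edge of the lid's rubber pad, 87 mm in front of the hinge line and 12 mm above it when shut. The dark lid is 93 mm long, 104 mm wide; a soft rubber pad with rounded front covers its top from 12 to 87 mm in front of the hinge line; the pad's upper face lies 15 mm above the hinge line when shut (z 0.118) and gives up to 7 mm, about 1.2 N for each mm
- cell_lid (a joint): lid angle, rad: 0 = shut, growing as it opens upward and back (stop at 1.2). It starts ajar, at 0.3 to 0.58, and stays where it is left. Pressing straight down on the pad with 1 to 3 N, 30 to 50 mm in front of the hinge line (fingertip wholly behind the front edge), turns it down to its stop, where the pad takes up further pressing; pressing against the front edge from before it only jams it
- zero_key_top (a point): centre of the top of the white key (left of the three), 20x20 mm, 9 mm above the deck; it goes straight down. The keys stand in a row along the photometer's y, 46 mm apart: white, blue, green from left to right; the display's bezel rises 28 mm behind their centres, the deck's front edge is 22 mm before them
- zero_key (a joint): white zero key, m pressed down: 0 = up, 0.007 = at its stop; it counts as pressed beyond 0.002. Springs back; needs 0.5 N to start and about 3 N at the stop
- read_key_top (a point): centre of the top of the green key (right of the three), made like the white one
- read_key (a joint): green read key, m pressed down, made like the white one
- blue_key_top (a point): centre of the top of the blue key in the middle, made like the others; to be left alone
- blue_key (a joint): blue key, m pressed down, made like the others
- knob_face (a point): centre of the front face of the soft black rubber knob (it gives up to 7 mm, about 1.2 N for each mm), 22 mm across and 16 mm long, its axis level 36 mm above the table, on a thin steel rod that sticks out of the photometer's front below the deck on the right (0.046 m in front of the front face when out). Pushed straight along the photometer's +x
- carrier (a joint): cell carrier, m: 0 = rod out, clear blank in the beam; 0.022 = rod fully in at its stop, green sample in the beam. It slides against about 2 N of friction and stays where it is left; once it is at the stop the soft knob takes up further pushing
- flask_a: stoppered conical flask of green culture, 63 mm wide, 120 mm tall, standing to the left of the photometer. Origin at the centre of its underside. A bystander
- cylinder_a: glass measuring cylinder on a hexagonal foot, 59x68 mm, 172 mm tall, standing to the right of the photometer. Origin at the centre of its underside. A bystander
- drop_iodine: brown dropper bottle with black cap, 27 mm wide, 61 mm tall, left of the photometer. Origin at the centre of its underside. A bystander
- counting_chamber: glass counting chamber lying flat, 35x76x5 mm, left of the photometer's front. Origin at the centre of its underside. A bystander
- marker_a: blue-capped marker lying flat, 136 mm long, 15 mm high, right of the photometer's front. Origin at the centre of its underside. A bystander
- notebook_1: dark blue notebook lying flat, 148x110x16 mm, left front of the table. Origin at the centre of its underside. A bystander
- pen_1: black pen, 145 mm long, lying on the notebook. Origin at the centre of its underside. A bystander

How it is judged:
On the way, in this order (a step that is already met when the one before it is completed fails the run):
1. the lid is fully shut (value of joint cell_lid below 0.05 rad), for 0.2 s.
2. the white zero key is pressed with the lid shut and the blank in the beam (value of joint zero_key above 0.002 m and value of joint cell_lid below 0.05 rad and value of joint carrier below 0.004 m), for 0.1 s.
3. the knob is fully in, the sample in the beam, the lid still shut (value of joint carrier above 0.019 m and value of joint cell_lid below 0.05 rad), for 0.2 s.
4. the green read key is pressed with the lid shut and the sample in the beam (all of step 3 and value of joint read_key above 0.002 m), for 0.1 s.
At the end, for the whole second after the job is handed in: The lid is shut (under 0.05 rad), the carrier knob is fully in (over 19 of its 22 mm), all keys are up (under 1 mm), the photometer stands level and at rest within 20 mm of its first place, and the bystanders lie within 20 mm of theirs (all of step 3 and value of joint each of zero_key, read_key, blue_key below 0.001 m and distance of each of photometer, flask_a, cylinder_a, drop_iodine, counting_chamber, marker_a, notebook_1, pen_1 from where it was at the start of the episode below 0.02 m and angle between photometer's own z axis and vertical below 0.03 rad and linear speed of photometer below 0.01 m/s); the robot touches nothing.
It fails at once if the photometer is shifted by more than 20 mm, lifted or tipped (distance of photometer from where it was at the start of the episode above 0.02 m or height (world z) of photometer above 0.006 m or angle between photometer's own z axis and vertical above 0.05 rad).
It fails at once if the fingers press the photometer or a part of it with more than 25 N, or the arm or the gripper's body leans on it (contact force between the arm and photometer above 5 N or contact force between the fingers and photometer above 25 N).
It fails at once if the lid is lifted further open, or opened again with the sample in the beam (value of joint cell_lid above 0.8 rad or (value of joint carrier above 0.01 m and value of joint cell_lid above 0.08 rad)).
It fails at once if a key is pressed out of turn: blue at any time, white with the lid open or the sample in the beam, green before the sample is in the beam (value of joint blue_key above 0.002 m or (value of joint zero_key above 0.002 m and (value of joint cell_lid above 0.1 rad or value of joint carrier above 0.01 m)) or (value of joint read_key above 0.002 m and value of joint carrier below 0.017 m)).
It fails at once if a bystander is moved by more than 20 mm (distance of any of flask_a, cylinder_a, drop_iodine, counting_chamber, marker_a, notebook_1, pen_1 from where it was at the start of the episode above 0.02 m).
It also fails if it takes over 64 s, if anything falls off the work surface, if the arm or the gripper's body presses on something with over 40 N, if the wrist force passes 120 N, or if a joint passes its speed limit or range.

### The arm

A 7-joint arm with a two-finger parallel gripper is mounted at the origin on a cart in front of the work surface, level with it; the furniture and walls round the work are solid. World frame = base frame: x ahead of the robot, y to its left, z up, the work surface at z = 0. Lengths are in m, angles in rad, forces in N, time in s.
With the tool pointing down it reaches from about 0.425 to 0.875 m from the base axis. Payload 9.9 kg.
Tool frame: the origin (TCP) lies between the finger pads; the fingertips stand 11 mm ahead of it and the grasp point (between the pads) lies 8 mm behind it; z points along the fingers, y is the direction in which the jaws open and shut (so a half turn about z gives the same grasp; the last joint's range is limited). The gripper opens to 85 mm and grips with 20 to 120 N. Pads are 22 mm wide; open, the fingers measure 114 mm over their backs; the gripper's body (76 mm by 85 mm) begins 54 mm behind the grasp point. The pads swing forward as they close: fully open they stand 13 mm farther back than shut.
Start: joints at [-1.427, 0.576, 0.025, 1.437, -0.015, 1.129, -0.057], TCP at [0.152, 0.658, 0.242] pointing down, gripper open.
Joint ranges: [-2.76, 2.76], [-0.34, 2.15], [-1.52, 1.57], [0.19, 2.46], [-1.09, 4.23], [0.17, 1.99], [-2.82, 2.82]. Speed limits (rad/s): [2.22, 2.22, 3.01, 3.01, 3.14, 3.14, 3.14].

### API

Orientations are given as a rotation vector (axis times angle).
In Python, from station import env gives the robot as it stands.
- The arm moves only by the tool move_arm, never from a script. Its argument "steps" is a list that holds one entry, the list of rows, each a list of 5 numbers: the shift along the tool's x, y, z in mm, then the turn about the tool's z in rad, then the closure, from -1 (fully open) to 1 (shut). A call has 1 to 20 rows; each row shifts and turns the commanded pose from where the row before left it, along the tool's axes as they then stand; what a row does not reach is not made up. A row lasts 1/12 s, in which the tool goes at most 41.7 mm and 7.16 degrees, less where a joint would pass 70% of its speed; a pose out of reach is approached as far as the arm can. A call with a gripper value outside its range is refused whole. The fingers move at their own pace and stop on an object; "grip_force" is the grip in N (left out, the last holds). Time passes only in rows, so rows that do not move let the fingers close. It gives the time, the measured TCP pose, the force and the opening at its end, in the units of the state.
- env.state(): the state, without advancing time (a new reading comes with each control period).
- env.snapshot(name): name is "scene" or "top" or "wrist"; returns a dict with "image" (420x560x3 uint8, red, green, blue), "camera_matrix" (3x3 intrinsics, pixels), "distortion" ([k1, k2, p1, p2, k3] as OpenCV has them; the pictures are not rectified), "rvec" (rotation vector, rad) and "tvec" (3), from world to camera coordinates, as OpenCV has them. Camera axes: x right, y down, z forward; pixel columns grow to the right and rows downward; lengths in m; the calibration is good to about 2 mm. A picture is of the moment at which its call begins. There is no depth.
- env.job_done(): hands the job in, once; it reports no verdict.
The state is a dict: "t": time; "joint_pos": joint angles; "joint_vel": joint speeds; "joint_efforts": joint torques, N m; "tool_pos": TCP position; "tcp_rot": TCP orientation; "force": force on the tool from outside, world axes, zero at the start; "ft_torque": the same for the moment, N m; "width": opening from 0.0 (shut) to 1.0 (fully open).
Only numpy, scipy, OpenCV 4.12 (cv2) and the standard library are available. Lean on these libraries where they do the work, as an engineer would, in place of code of your own. Each camera call takes 0.05 s, during which the arm holds its last target.

## Working session

There is one attempt and no reset: what is moved stays moved. The work goes in short steps, Python scripts to look and compute and a tool call to move; the robot and the scene stay as the last step left them, time stands still between calls to the robot, and variables do not carry over. Pictures are saved under pics/ and viewed, and the job is handed in when it is done.

Besides the shell and the picture viewer there is one more tool, called after "Call:" by a JSON object that holds its "op" and its "data". move_arm: Moves the arm, as the interface text tells. Its arguments: {"type":"object","properties":{"steps":{"type":"array","items":{"type":"array","items":{"type":"array","items":{"type":"number"}}}},"grip_force":{"type":"number"}},"required":["steps"]}

```bash
mkdir -p pics; ls; python3 - <<'E'
from station import env
import cv2,numpy as np,pickle
print(env.state())
for n in ["scene","top","wrist"]:
    s=env.snapshot(n); cv2.imwrite(f"pics/{n}0.png",s["image"][:,:,::-1]); pickle.dump(s,open(f"{n}0.pkl","wb"))
    print(n,s["camera_matrix"],s["distortion"],s["rvec"],s["tvec"])
E
```

```text
pics
{'t': 0.0, 'joint_pos': array([-1.42683557,  0.57653554,  0.02485812,  1.43794882, -0.01497901,
        1.12898598, -0.05648022]), 'joint_vel': array([ 1.89483638e-04, -1.25444137e-03,  4.98010265e-05, -3.21969974e-05,
        1.69962099e-03, -8.09938809e-05, -9.83463190e-04]), 'joint_efforts': array([ 2.04019275e-04, -7.65747142e+01,  2.25048825e+00, -2.85955453e+01,
        1.54447829e-02,  1.28075952e-02, -9.41071903e-06]), 'tool_pos': array([0.15232007, 0.65712614, 0.24142626]), 'tcp_rot': array([-3.56905203e-01, -3.12117469e+00,  2.65650368e-03]), 'force': array([-0.43769969,  0.39360816, -0.64980162]), 'ft_torque': array([-0.03652784,  0.00017488, -0.00306187]), 'width': 1.0054498361242923}
scene [[487.39826267   0.         275.72840438]
 [  0.         487.39826267 207.45958836]
 [  0.           0.           1.        ]] [-0.10784597  0.          0.          0.          0.        ] [ 2.03262936 -0.66068001  0.36730429] [-0.47908415  0.2500977   1.11933312]
top [[545.63964112   0.         279.38850307]
 [  0.         545.63964112 211.44895592]
 [  0.           0.           1.        ]] [-0.0007069  0.         0.         0.         0.       ] [ 2.22855923 -1.98077987  0.21166591] [-0.08046751  0.58679811  1.18861577]
wrist [[358.33061349   0.         279.32451867]
 [  0.         358.33061349 209.39548808]
 [  0.           0.           1.        ]] [-0.04531936  0.          0.          0.          0.        ] [-2.24666953 -1.78585217 -0.29402889] [-0.67441634 -0.04166143  0.38068764]
```

View pics/scene0.png

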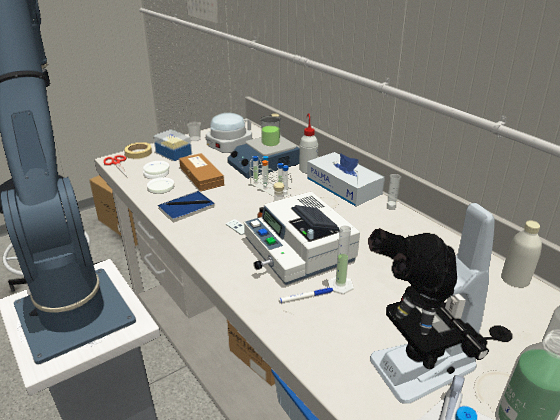

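View pics/top0.png

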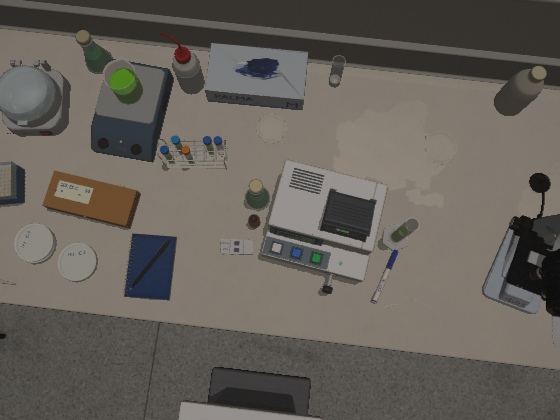

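View pics/wrist0.png

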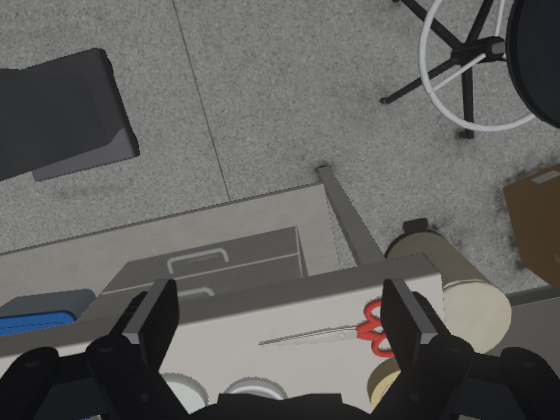

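```bash
python3 - <<'E'
import cv2
a=cv2.imread("pics/top0.png")[150:310,235:415]; cv2.imwrite("pics/t1.png",cv2.resize(a,None,fx=4.4,fy=3.7 if 0 else 4.4/1.2*1.0 if 0 else 3.7,interpolation=cv2.INTER_CUBIC) if 0 else cv2.resize(a,None,fx=3.7,fy=3.7,interpolation=cv2.INTER_CUBIC))
a=cv2.imread("pics/scene0.png")[180:310,220:370]; cv2.imwrite("pics/s1.png",cv2.resize(a,None,fx=4.5,fy=4.5,interpolation=cv2.INTER_CUBIC))
E
```

```text
(no output)
```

View pics/t1.png

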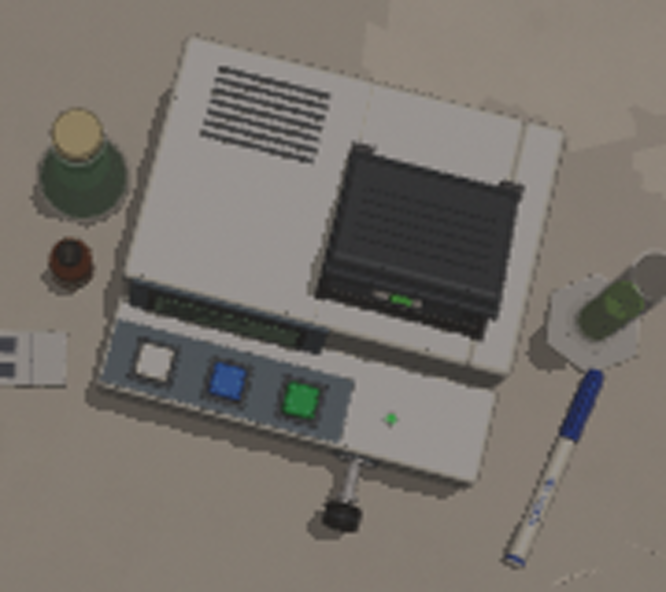

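View pics/s1.png

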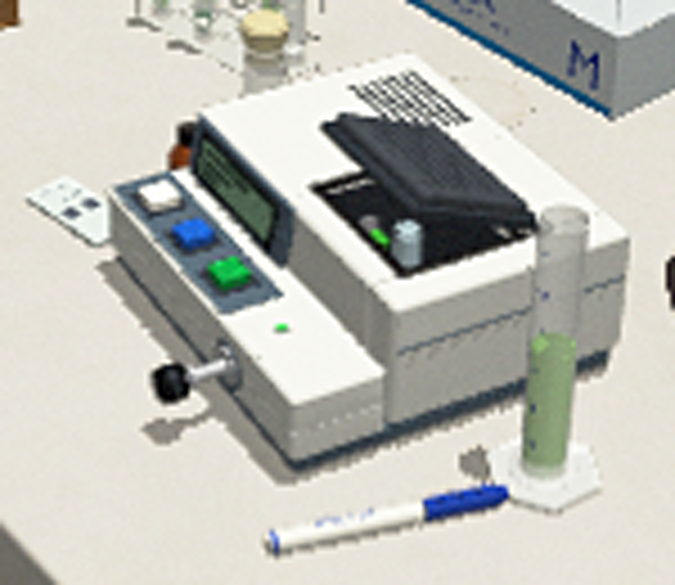

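```bash
cat > fit.py <<'E'
import numpy as np,cv2,pickle
from scipy.optimize import least_squares
S={n:pickle.load(open(n+"0.pkl","rb")) for n in("top","scene")}
def proj(n,P):
    s=S[n]; return cv2.projectPoints(np.array(P,float).reshape(-1,1,3),s["rvec"],s["tvec"],s["camera_matrix"],np.array(s["distortion"]))[0].reshape(-1,2)
def T(p,L):
    c,s=np.cos(p[2]),np.sin(p[2]); L=np.atleast_2d(L)
    return np.c_[p[0]+c*L[:,0]-s*L[:,1],p[1]+s*L[:,0]+c*L[:,1],L[:,2]]
# p: x,y,yaw,blue_y,knob_y,lid angle
def lidpt(a,r,h,y):  # r front of hinge, h above
    return [0.060-(r*np.cos(a)-h*np.sin(a)) , y, 0.103+r*np.sin(a)+h*np.cos(a)]
def loc(p):
    b,k=p[3],p[4]
    return dict(RL=[.11,.12,.1],RR=[.11,-.12,.1],FR=[-.11,-.12,.06],FL=[-.11,.12,.06],BFR=[-.048,-.12,.1],
      W=[-.088,b+.046,.069],B=[-.088,b,.069],G=[-.088,b-.046,.069],K=[-.156,k,.036])
O={"top":dict(RL=(285.8,160),RR=(387.2,185.1),FR=(362,280.3),FL=(262,254),W=(276.9,247.8),B=(296.6,252.7),G=(316.4,257.8)),
"scene":dict(W=(255.6,223.6),B=(263.1,231.8),G=(270.9,240.2),RR=(359.6,232.7),BFR=(307.3,248.2),FR=(284.4,270),FL=(244.4,222.2),K=(256.7,265.3))}
def res(p,full=False):
    L=loc(p);r=[]
    for n in O:
        for k,v in O[n].items():
            d=proj(n,T(p,L[k]))[0]-v; r.append(d)
            if full: print(n,k,d.round(1))
    return np.ravel(r)
if __name__=="__main__":
    f=least_squares(res,[.6,-.05,-.2,.05,-.04],loss="soft_l1"); p=f.x
    print(p); res(p,True); np.save("p.npy",p)
    for k,v in loc(p).items(): print(k,T(p,v)[0].round(4))
    print("hinge",T(p,[.06,-.047,.103])[0])
    for a in(.3,.4,.5,.58):
        # lid front corners at pad top front
        pts=T(p,[lidpt(a,.093,.0,-.047+.052),lidpt(a,.093,0,-.047-.052),lidpt(a,.087,.012,-.047)])
        print(a,(proj("top",pts)-[235,150])*3.7,(proj("scene",pts)-[220,180])*4.5)
E
python3 fit.py
```

```text
[ 0.58360846 -0.11495746 -0.13633679  0.04148657 -0.04492954]
top RL [-0.3 -2.1]
top RR [ 1.8 -1.4]
top FR [2.7 0.2]
top FL [-1.  -0.4]
top W [ 0.5 -0.5]
top B [ 0.6 -0.3]
top G [ 0.8 -0.2]
scene W [-1.2 -0.6]
scene B [-1.1 -0.5]
scene G [-0.9 -0.1]
scene RR [ 0.5 -1.1]
scene BFR [-0.4  1. ]
scene FR [-0.2  0. ]
scene FL [-2.2 -0.1]
scene K [-3.2  1.2]
RL [ 0.7089 -0.011   0.1   ]
RR [ 0.6763 -0.2488  0.1   ]
FR [ 0.4583 -0.2189  0.06  ]
FL [0.4909 0.0189 0.06  ]
BFR [ 0.5197 -0.2273  0.1   ]
W [ 0.5083 -0.0163  0.069 ]
B [ 0.5021 -0.0619  0.069 ]
G [ 0.4958 -0.1075  0.069 ]
K [ 0.4229 -0.1383  0.036 ]
hinge [ 0.63666369 -0.16967621  0.103     ]
0.3 [[319.80975512 282.65559935]
 [494.45953187 327.14587368]
 [412.65181018 286.63521784]] [[308.07499402 145.58996767]
 [402.98089132 235.23397105]
 [368.83318689 169.97257283]]
0.4 [[322.31536547 274.67553926]
 [498.16546356 319.4348691 ]
 [415.96269868 277.3907269 ]] [[313.09024341 131.19348622]
 [408.59568557 220.13588649]
 [375.56298906 156.23658714]]
0.5 [[325.15372448 265.28580379]
 [502.14123082 310.29128716]
 [419.50999997 266.92601462]] [[319.42916386 116.89800468]
 [415.57962087 205.098606  ]
 [383.46576698 142.79696865]]
0.58 [[327.64641662 256.81307058]
 [505.48889397 301.99673488]
 [422.49286926 257.74408836]] [[325.41118382 105.64405107]
 [422.10557004 193.22886814]
 [390.57589464 132.36273531]]
```

Call:
{"op": "move_arm", "data": {"steps": [[[0,0,-20,-0.09,1],[0,0,-30,0,1],[0,0,-20,0,1],[0,0,0,0,1]]]}}

```text
t: 0.48
tool_pos: [0.1529, 0.6591, 0.3168]
tcp_rot: [0.217, 3.133, 0.01]
force: [0.3, 0.6, 0.3]
width: 0.455
```

```bash
cat > h.py <<'E'
import numpy as np
from scipy.spatial.transform import Rotation as R
def delta(env,target):
    s=env.state(); r=R.from_rotvec(s["tcp_rot"])
    return (r.inv().apply(np.array(target)-s["tool_pos"])*1000).round(1)
def show(env):
    s=env.state(); m=R.from_rotvec(s["tcp_rot"]).as_matrix()
    print("t",round(s["t"],2),"pos",s["tool_pos"].round(4),"xax",m[:,0].round(3),"z",m[:,2].round(3),"F",s["force"].round(2),"w",round(s["width"],3))
E
python3 - <<'E'
from station import env
from h import *
show(env); print(delta(env,[.40,.40,.3]),delta(env,[.47,-.03,.3]))
E
```

```text
t 0.48 pos [0.1529 0.6591 0.3168] xax [-0.99   0.138 -0.   ] z [ 0.001  0.006 -1.   ] F [0.34 0.58 0.27] w 0.455
[-280.4 -222.7   15.5] [-408.9 -639.    12.8]
```

Call:
{"op": "move_arm", "data": {"steps": [[[-28,-22,0,0,1],[-28,-22,0,0,1],[-28,-22,0,0,1],[-28,-22,0,0,1],[-28,-22,0,0,1],[-28,-22,0,0,1],[-28,-22,0,0,1],[-28,-22,0,0,1],[-28,-22,0,0,1],[-28,-22,0,0,1],[-8,-26,0,0,1],[-8,-26,0,0,1],[-8,-26,0,0,1],[-8,-26,0,0,1],[-8,-26,0,0,1],[-8,-26,0,0,1],[-8,-26,0,0,1],[-8,-26,0,0,1]]]}}

```text
t: 1.98
tool_pos: [0.4342, 0.1849, 0.312]
tcp_rot: [-0.216, -3.134, 0.0]
force: [-0.1, -0.2, -0.6]
width: -0.001
```

Call:
{"op": "move_arm", "data": {"steps": [[[-8,-26,0,0,1],[-8,-26,0,0,1],[-8,-26,0,0,1],[-8,-26,0,0,1],[-8,-26,0,0,1],[-8,-26,0,0,1],[-8,-26,0,0,1],[-8,-26,0,0,1],[0,0,0,0,1],[0,0,0,0,1]]]}}

```text
t: 2.82
tool_pos: [0.469, -0.0298, 0.3119]
tcp_rot: [-0.222, -3.133, 0.001]
force: [-0.5, 1.1, -0.1]
width: 0.001
```

```bash
python3 - <<'E'
from station import env
from h import *
import cv2,pickle
show(env)
s=env.snapshot("wrist"); cv2.imwrite("pics/w1.png",s["image"][:,:,::-1]); pickle.dump(s,open("w1.pkl","wb"))
E
```

```text
t 2.82 pos [ 0.469  -0.0298  0.3119] xax [-0.99   0.141  0.001] z [-0.001 -0.    -1.   ] F [-0.46  1.11 -0.07] w 0.001
```

View pics/w1.png

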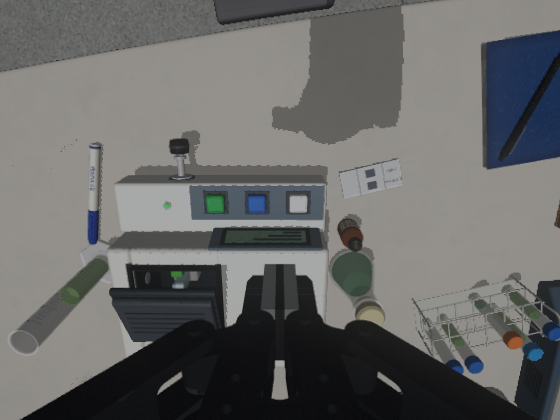

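```bash
python3 - <<'E'
import cv2
a=cv2.imread("pics/w1.png")[130:350,90:350]; cv2.imwrite("pics/w1z.png",cv2.resize(a,None,fx=2.7,fy=2.7,interpolation=cv2.INTER_CUBIC))
E
```

```text
(no output)
```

View pics/w1z.png

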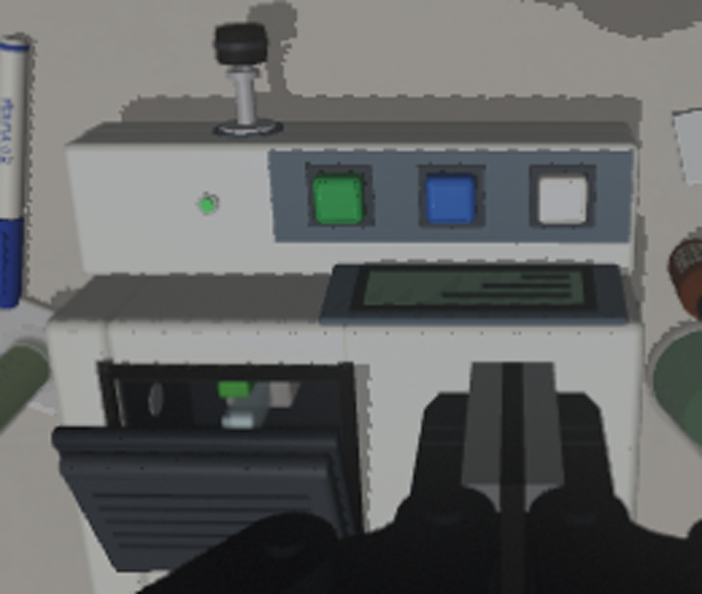

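```bash
cat > fit2.py <<'E'
import fit; from fit import *
S["w"]=pickle.load(open("w1.pkl","rb"))
z=lambda x,y:(x/2.7+90,y/2.7+130)
O["w"]=dict(FR=z(67,144),FL=z(637,150),BFR=z(50,322),BFL=z(640,322),G=z(339,199),B=z(450,198),W=z(563,198))
_l=fit.loc
def loc2(p):
    d=_l(p); d["BFL"]=[-.048,.12,.1]; return d
fit.loc=loc2
def res2(p): return np.r_[res(p),(proj("w",T(p,[-.148,p[4],.044]))[0]-z(241,44))[0]]
f=least_squares(res2,[.6,-.05,-.2,.05,-.04],loss="soft_l1"); p=f.x
print(p); res(p,True); np.save("p.npy",p)
for k,v in loc2(p).items(): print(k,T(p,v)[0].round(4))
print("hinge",T(p,[.06,-.047,.103])[0])
# keys only per camera
for n in("top","scene","w"):
    def r3(q): return np.ravel([proj(n,[[q[0]+i*.046*np.sin(q[2]),q[1]+i*.046*np.cos(q[2]),.069]])[0]-O[n][k] for i,k in((1,"W"),(0,"B"),(-1,"G"))])
    q=least_squares(r3,[.5,-.06,.13]); print(n,q.x,q.cost)
print((proj("w",T(p,[[-.156,p[4],.036],[-.156,p[4],.047],[-.156,p[4],.025]]))-[90,130])*2.7)
for a in(.3,.4,.45,.5,.55): print(a,(proj("w",T(p,[lidpt(a,.087,.012,-.047+.05),lidpt(a,.087,.012,-.047-.05)]))-[90,130])*2.7)
E
python3 fit2.py
```

```text
[ 0.58421523 -0.11424489 -0.13887696  0.04243961 -0.04397714]
top RL [-0.5 -2.5]
top RR [ 1.6 -1.5]
top FR [ 2.3 -0. ]
top FL [-1.4 -0.8]
top W [-0.3 -1. ]
top B [-0.2 -0.8]
top G [-0.  -0.7]
scene W [-1.2 -1. ]
scene B [-1.2 -0.9]
scene G [-1.  -0.6]
scene RR [ 0.5 -1.2]
scene BFR [-0.5  0.8]
scene FR [-0.3 -0.3]
scene FL [-2.1 -0.3]
scene K [-3.4  0.7]
w FR [-3.9 -0.2]
w FL [ 0.8 -3.1]
w BFR [-5.3 -0.2]
w BFL [ 2.  -0.2]
w G [-1.   0.4]
w B [-0.3  0.7]
w W [-0.3  0.6]
RL [ 0.7098 -0.0106  0.1   ]
RR [ 0.6765 -0.2483  0.1   ]
FR [ 0.4587 -0.2179  0.06  ]
FL [0.4919 0.0198 0.06  ]
BFR [ 0.5201 -0.2264  0.1   ]
W [ 0.5093 -0.0145  0.069 ]
B [ 0.5029 -0.06    0.069 ]
G [ 0.4966 -0.1056  0.069 ]
K [ 0.4236 -0.1362  0.036 ]
BFL [0.5533 0.0112 0.1   ]
hinge [ 0.6371313  -0.16909823  0.103     ]
top [ 0.50116002 -0.06061188  0.13203441] 0.033509670041396405
scene [ 0.50316664 -0.06511738  0.14307158] 0.10664237816538209
w [ 0.5023706  -0.05936035  0.1362709 ] 0.17551536254176614
[[244.2558127   21.70173011]
 [237.21266512  25.27418175]
 [250.94720011  18.309581  ]]
0.3 [[332.69243631 440.86206259]
 [ 60.00330776 439.46981453]]
0.4 [[329.68131948 462.68189292]
 [ 52.49219018 461.03045558]]
0.45 [[328.27678327 474.29508289]
 [ 48.98737663 472.50383773]]
0.5 [[326.9498134  486.32900665]
 [ 45.67487834 484.39181005]]
0.55 [[325.70788134 498.74248832]
 [ 42.57306314 496.65384528]]
```

```bash
python3 - <<'E'
from station import env
from h import *
import numpy as np
from fit import T
p=np.load("p.npy")
for n,l in dict(lid=[.020,-.047,.18],W=[-.088,p[3]+.046,.1],G=[-.088,p[3]-.046,.1],K=[-.156,p[4],.036]).items():
    w=T(p,l)[0]; print(n,w.round(4),delta(env,w))
E
```

```text
lid [ 0.5975 -0.1636  0.18  ] [-146.1 -116.1  131.8]
W [ 0.5093 -0.0145  0.1   ] [-38.2  19.4 211.9]
G [ 0.4966 -0.1056  0.1   ] [-38.2 -72.6 211.9]
K [ 0.4236 -0.1362  0.036 ] [  29.8 -113.1  276. ]
```

Call:
{"op": "move_arm", "data": {"steps": [[[-24,-19,0,0,1],[-24,-19,0,0,1],[-24,-19,0,0,1],[-24,-19,0,0,1],[-24,-19,0,0,1],[-24,-19,0,0,1],[-2,-2,15,0,1],[0,0,20,0,1],[0,0,25,0,1],[0,0,25,0,1],[0,0,25,0,1],[0,0,15,0,1],[0,0,0,0,1],[0,0,0,0,1]]]}}

```text
t: 4.03
tool_pos: [0.5978, -0.1618, 0.1868]
tcp_rot: [-0.214, -3.133, -0.001]
force: [-0.0, 0.3, 0.0]
width: 0.006
```

```bash
cat > snap.py <<'E'
import sys
from station import env
from h import *
import cv2,pickle
show(env)
n,tag=sys.argv[1:3]
s=env.snapshot(n); im=s["image"][:,:,::-1]; pickle.dump(s,open(tag+".pkl","wb"))
if len(sys.argv)>3:
    x0,y0,x1,y1=map(int,sys.argv[3:7]); im=im[y0:y1,x0:x1]; f=min(800/(x1-x0),600/(y1-y0)); im=cv2.resize(im,None,fx=f,fy=f,interpolation=cv2.INTER_CUBIC)
cv2.imwrite(f"pics/{tag}.png",im)
E
python3 snap.py scene s2 220 150 400 310; python3 snap.py wrist w2
```

```text
t 4.03 pos [ 0.5978 -0.1618  0.1868] xax [-0.991  0.136  0.002] z [-0.002  0.001 -1.   ] F [-0.01  0.27  0.03] w 0.006
t 4.08 pos [ 0.5984 -0.1624  0.1879] xax [-0.991  0.136 -0.   ] z [ 0.  0. -1.] F [ 0.3  -0.33  0.4 ] w 0.0
```

View pics/s2.png

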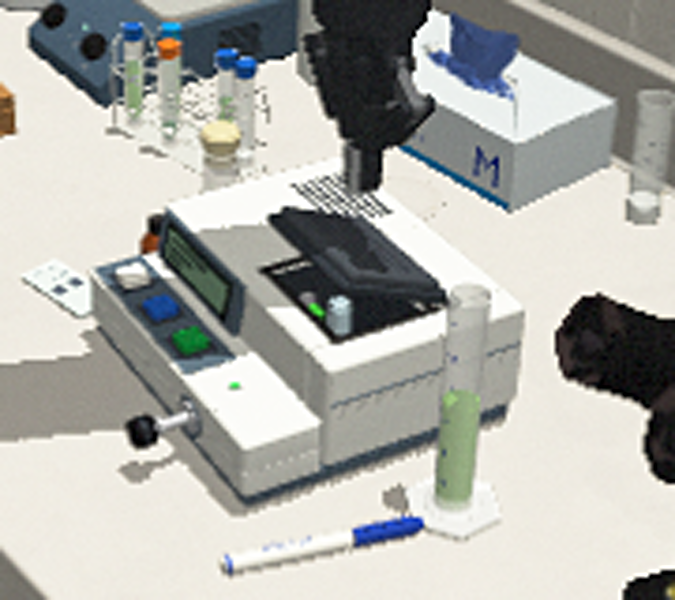

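View pics/w2.png

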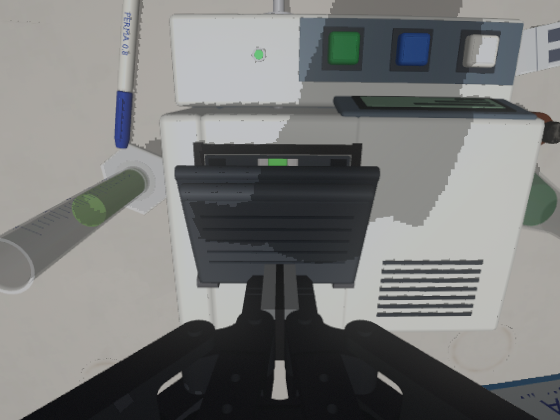

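Call:
{"op": "move_arm", "data": {"steps": [[[0,0,10,0,1],[0,0,10,0,1],[0,0,10,0,1],[0,0,4,0,1],[0,0,3,0,1],[0,0,3,0,1],[0,0,3,0,1],[0,0,3,0,1],[0,0,3,0,1],[0,0,3,0,1],[0,0,2,0,1],[0,0,2,0,1],[0,0,0,0,1],[0,0,0,0,1]]]}}

```text
t: 5.3
tool_pos: [0.5979, -0.1634, 0.1312]
tcp_rot: [-0.216, -3.134, 0.0]
force: [0.7, 0.1, 0.3]
width: -0.0
```

```bash
python3 snap.py scene s3 220 150 400 310
```

```text
t 5.3 pos [ 0.5979 -0.1634  0.1312] xax [-0.991  0.137  0.   ] z [-0. -0. -1.] F [0.67 0.15 0.31] w -0.0
```

View pics/s3.png

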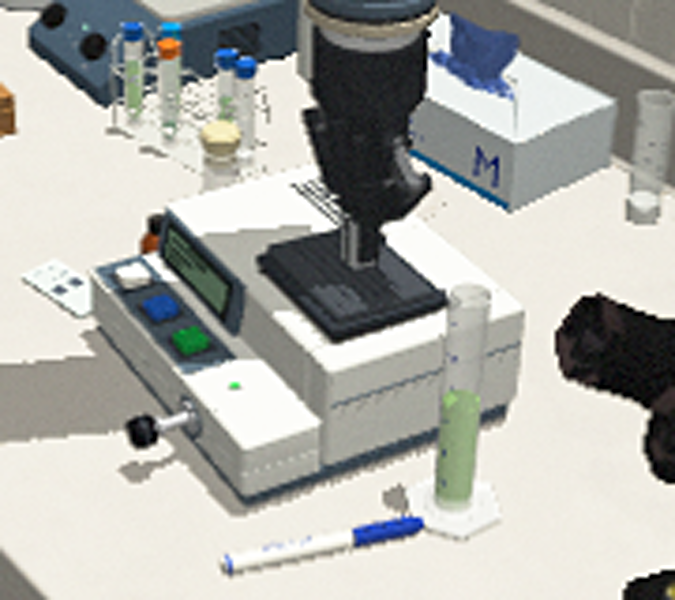

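Call:
{"op": "move_arm", "data": {"steps": [[[0,0,1,0,1],[0,0,1,0,1],[0,0,1,0,1],[0,0,1,0,1],[0,0,1,0,1],[0,0,0,0,1],[0,0,0,0,1],[0,0,0,0,1]]]}}

```text
t: 6.02
tool_pos: [0.5979, -0.1634, 0.1264]
tcp_rot: [0.216, 3.134, -0.0]
force: [-1.9, 0.7, 4.1]
width: -0.0
```

Call:
{"op": "move_arm", "data": {"steps": [[[0,0,-5,0,1],[0,0,-20,0,1],[0,0,-30,0,1],[0,0,-20,0,1],[18,23,0,0,1],[18,23,0,0,1],[18,23,0,0,1],[18,23,0,0,1],[18,23,0,0,1],[18,23,0,0,1],[0,0,0,0,1],[0,0,0,0,1]]]}}

```text
t: 7.02
tool_pos: [0.5095, -0.0102, 0.2017]
tcp_rot: [0.211, 3.134, 0.001]
force: [-0.1, -1.0, -0.5]
width: 0.001
```

```bash
python3 snap.py scene s4 220 150 400 310;python3 snap.py wrist w4; python3 - <<'E'
from station import env
from h import *
from fit import T
p=np.load("p.npy"); print(delta(env,T(p,[-.088,p[3]+.046,.08])[0]))
E
```

```text
t 7.02 pos [ 0.5095 -0.0102  0.2017] xax [-0.991  0.134 -0.   ] z [ 0.     0.001 -1.   ] F [-0.08 -0.96 -0.46] w 0.001
t 7.07 pos [ 0.5101 -0.0116  0.2017] xax [-0.991  0.136 -0.001] z [ 0.001 -0.    -1.   ] F [ 0.38  0.11 -0.36] w 0.003
[  0.9  -2.2 121.6]
```

View pics/s4.png

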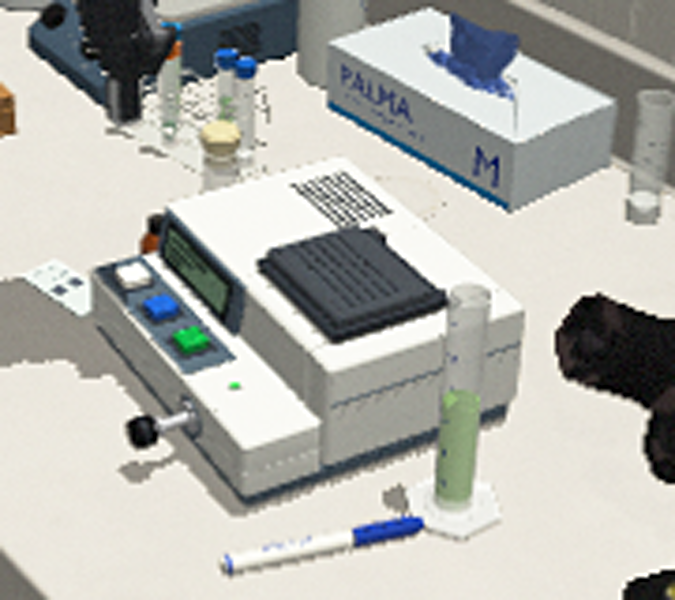

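View pics/w4.png

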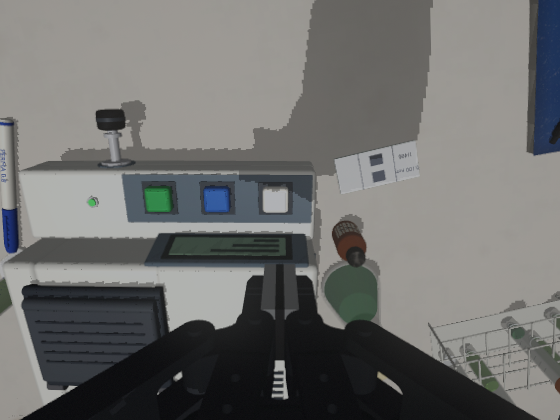

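Call:
{"op": "move_arm", "data": {"steps": [[[2,-2,20,0,1],[0,0,30,0,1],[0,0,30,0,1],[0,0,20,0,1],[0,0,12,0,1],[0,0,4,0,1],[0,0,0,0,1],[0,0,0,0,1]]]}}

```text
t: 7.78
tool_pos: [0.5082, -0.0144, 0.0857]
tcp_rot: [0.218, 3.133, -0.0]
force: [-0.5, -0.3, 0.0]
width: -0.003
```

```bash
python3 snap.py scene s5 220 150 400 310;python3 snap.py wrist w5
```

```text
t 7.78 pos [ 0.5082 -0.0144  0.0857] xax [-0.99   0.139 -0.001] z [ 0.001 -0.    -1.   ] F [-0.47 -0.34  0.03] w -0.003
t 7.83 pos [ 0.5084 -0.0142  0.0861] xax [-0.99   0.138 -0.001] z [ 0.001 -0.    -1.   ] F [-0.64 -0.17 -0.11] w 0.001
```

View pics/s5.png

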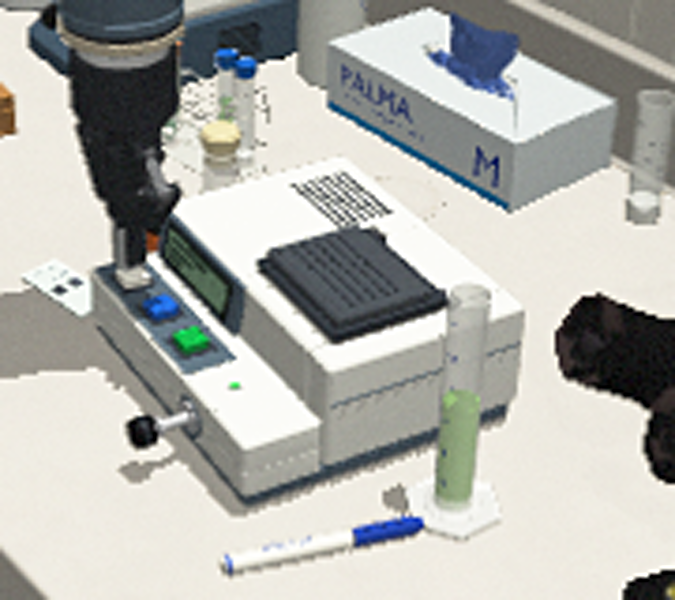

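View pics/w5.png

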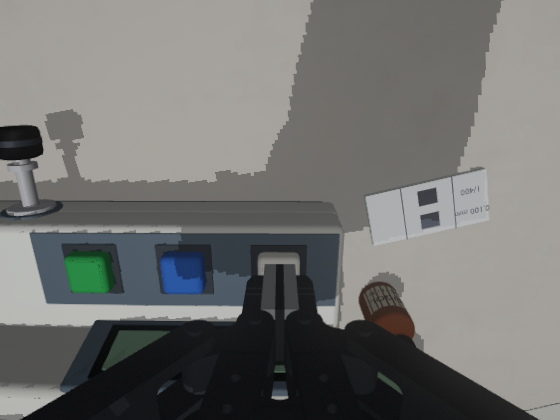

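```bash
python3 - <<'E'
from station import env
from h import *
import fit,pickle
from fit import T,proj,S
S["w"]=pickle.load(open("w5.pkl","rb"))
p=np.load("p.npy"); st=env.state(); m=R.from_rotvec(st["tcp_rot"]).as_matrix()
for d in([0,0,.011],[.011,0,.011],[-.011,0,.011]): print(d,proj("w",st["tool_pos"]+m@np.array(d)))
print(proj("w",T(p,[[-.088+a,p[3]+.046+b,.069] for a in(-.01,.01) for b in(-.01,.01)])))
E
```

```text
[0, 0, 0.011] [[279.70099758 281.97122213]]
[0.011, 0, 0.011] [[279.70311766 260.08229023]]
[-0.011, 0, 0.011] [[279.69885145 302.8539762 ]]
[[257.126009   257.72824488]
 [300.61534233 257.72627268]
 [257.99380436 295.35488841]
 [299.76635352 295.35094139]]
```

Call:
{"op": "move_arm", "data": {"steps": [[[4,0,0,0,1],[0,0,4,0,1],[0,0,2,0,1],[0,0,2,0,1],[0,0,2,0,1],[0,0,0,0,1],[0,0,0,0,1]]]}}

```text
t: 8.47
tool_pos: [0.5036, -0.0129, 0.0752]
tcp_rot: [-0.216, -3.134, -0.0]
force: [-1.2, 1.3, 3.0]
width: 0.0
```

```bash
python3 -c "
from station import env
from h import *
show(env)"
```

```text
t 8.47 pos [ 0.5036 -0.0129  0.0752] xax [-0.991  0.137  0.   ] z [-0.  0. -1.] F [-1.2   1.32  3.01] w 0.0
```

Call:
{"op": "move_arm", "data": {"steps": [[[0,0,1,0,1],[0,0,0,0,1],[0,0,0,0,1],[0,0,0,0,1]]]}}

```text
t: 8.8
tool_pos: [0.5036, -0.0129, 0.0743]
tcp_rot: [-0.216, -3.134, -0.0]
force: [-0.7, 0.8, 2.4]
width: 0.004
```

```bash
python3 snap.py wrist w6
```

```text
t 8.8 pos [ 0.5036 -0.0129  0.0743] xax [-0.991  0.137  0.   ] z [-0.  0. -1.] F [-0.7   0.82  2.39] w 0.004
```

View pics/w6.png

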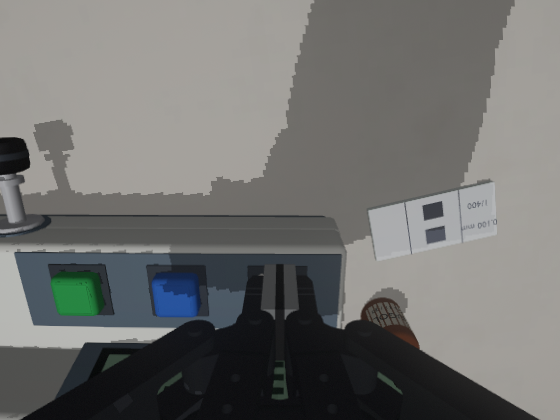

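```bash
python3 - <<'E'
from station import env
from h import *
from fit import T
p=np.load("p.npy"); w=T(p,[-.178,p[4],.15])[0]; print(w,np.hypot(*w[:2]),delta(env,w))
E
```

```text
[ 0.4018412 -0.1331579  0.15     ] 0.42332892667061406 [  84.3 -133.   -75.7]
```

Move up first, then sideways and forward.

Call:
{"op": "move_arm", "data": {"steps": [[[0,0,-6,0,1],[0,0,-20,0,1],[0,0,-30,0,1],[0,0,-20,0,1],[14,-22,0,0,1],[14,-22,0,0,1],[14,-22,0,0,1],[14,-22,0,0,1],[14,-22,0,0,1],[14,-23,0,0,1],[0,0,0,0,1],[0,0,0,0,1],[0,0,0,0,1]]]}}

```text
t: 9.93
tool_pos: [0.4028, -0.1332, 0.1506]
tcp_rot: [0.217, 3.133, -0.0]
force: [-0.0, -0.1, 0.4]
width: -0.003
```

```bash
python3 snap.py scene s7 220 150 400 310;python3 snap.py wrist w7; python3 - <<'E'
from station import env
from h import *
import pickle
from fit import T,proj,S
S["w"]=pickle.load(open("w7.pkl","rb"))
p=np.load("p.npy"); print(delta(env,T(p,[-.178,p[4],.047])[0]))
for k in ([-.156,p[4],.047],[-.156,p[4],.036],[-.14,p[4],.047],[-.11,0,.06],[-.11,p[3],.06]): print(k,proj("w",T(p,k)))
st=env.state();m=R.from_rotvec(st["tcp_rot"]).as_matrix()
print(proj("w",st["tool_pos"]+m@np.array([0,0,.011])),proj("w",st["tool_pos"]+m@np.array([-.011,0,st["tool_pos"][2]-.047])))
E
```

```text
t 9.93 pos [ 0.4028 -0.1332  0.1506] xax [-0.99   0.138 -0.001] z [ 0.001 -0.    -1.   ] F [-0.03 -0.11  0.41] w -0.003
t 9.98 pos [ 0.403  -0.1328  0.1505] xax [-0.991  0.137 -0.001] z [ 0.001 -0.    -1.   ] F [ 0.59 -0.11  0.21] w -0.001
[  1.2  -0.8 103.4]
[-0.156, np.float64(-0.04397713702734238), 0.047] [[278.375627   241.11557377]]
[-0.156, np.float64(-0.04397713702734238), 0.036] [[278.40291597 235.11167317]]
[-0.14, np.float64(-0.04397713702734238), 0.047] [[278.35454571 261.22001157]]
[-0.11, 0, 0.06] [[338.91107901 306.56447155]]
[-0.11, np.float64(0.04243961045585315), 0.06] [[396.95535369 306.27271877]]
[[279.70065852 281.66913992]] [[279.50611148 228.34082468]]
```

View pics/s7.png

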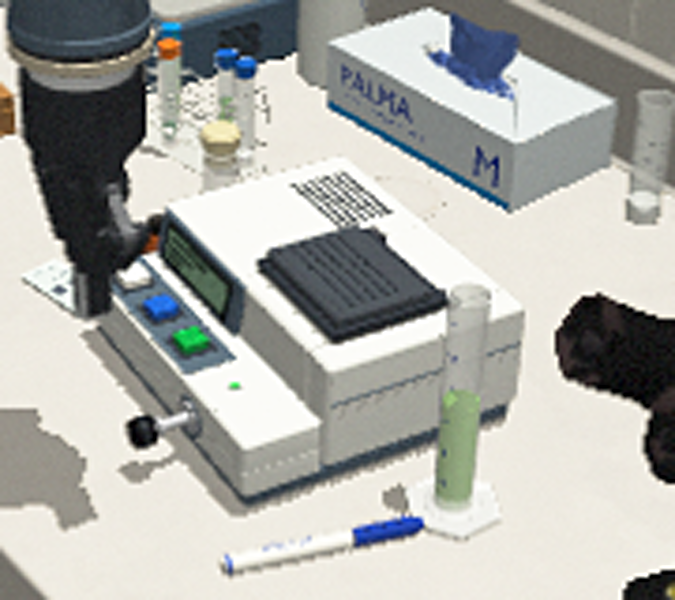

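View pics/w7.png

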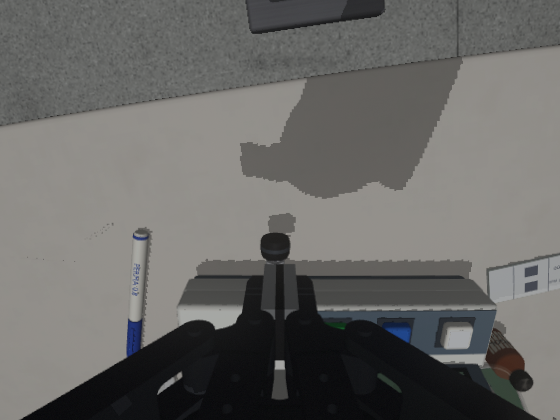

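Call:
{"op": "move_arm", "data": {"steps": [[[7,-3,0,0,1],[0,0,20,0,1],[0,0,20,0,1],[0,0,0,0,1],[0,0,0,0,1]]]}}

```text
t: 10.45
tool_pos: [0.394, -0.1349, 0.11]
tcp_rot: [-0.215, -3.132, -0.0]
force: [-0.2, -0.3, 0.3]
width: -0.0
```

```bash
python3 snap.py scene s8 220 150 400 310;python3 snap.py wrist w8
```

```text
t 10.45 pos [ 0.394  -0.1349  0.11  ] xax [-0.991  0.137  0.003] z [-0.003  0.    -1.   ] F [-0.19 -0.3   0.33] w -0.0
t 10.5 pos [ 0.3946 -0.1351  0.1106] xax [-0.991  0.137  0.001] z [-0.001  0.    -1.   ] F [-0.06 -0.33 -0.41] w -0.003
```

View pics/s8.png

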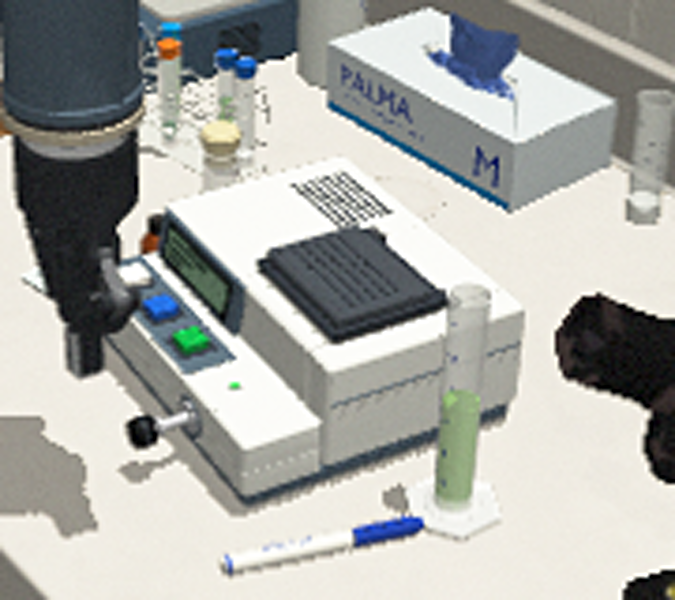

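View pics/w8.png

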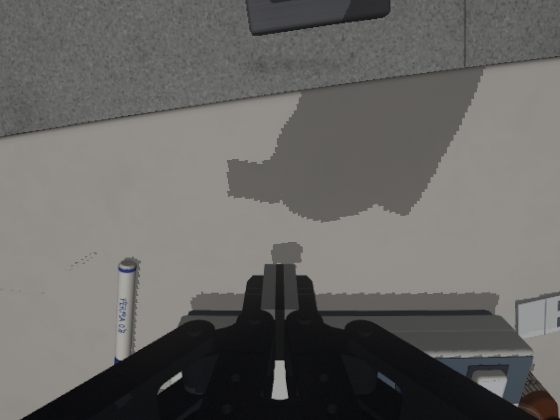

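Call:
{"op": "move_arm", "data": {"steps": [[[0,0,20,0,1],[0,0,20,0,1],[0,0,10,0,1],[0,0,0,0,1],[0,0,0,0,1]]]}}

```text
t: 10.97
tool_pos: [0.395, -0.1353, 0.0608]
tcp_rot: [-0.216, -3.134, -0.0]
force: [0.1, -0.4, 1.4]
width: 0.001
```

```bash
python3 snap.py scene s9 220 180 340 280
```

```text
t 10.97 pos [ 0.395  -0.1353  0.0608] xax [-0.991  0.137  0.   ] z [-0.  0. -1.] F [ 0.07 -0.36  1.38] w 0.001
```

View pics/s9.png

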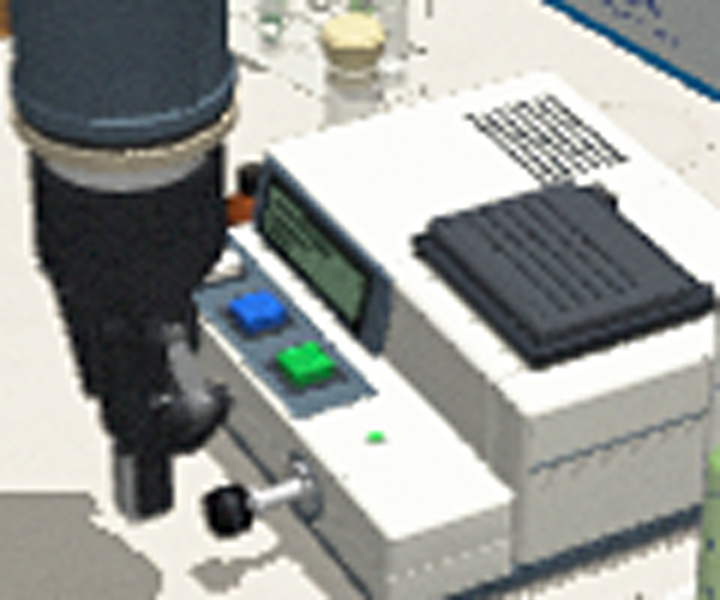

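Call:
{"op": "move_arm", "data": {"steps": [[[0,0,12,0,1],[0,0,12,0,1],[0,0,0,0,1],[-3,0,0,0,1],[-3,0,0,0,1],[0,0,0,0,1],[0,0,0,0,1]]]}}

```text
t: 11.6
tool_pos: [0.4015, -0.1362, 0.037]
tcp_rot: [0.216, 3.133, -0.0]
force: [-0.3, -0.1, -0.2]
width: -0.002
```

```bash
python3 snap.py scene s10 220 180 340 280
```

```text
t 11.6 pos [ 0.4015 -0.1362  0.037 ] xax [-0.991  0.137 -0.001] z [ 0.001 -0.    -1.   ] F [-0.28 -0.12 -0.23] w -0.002
```

View pics/s10.png

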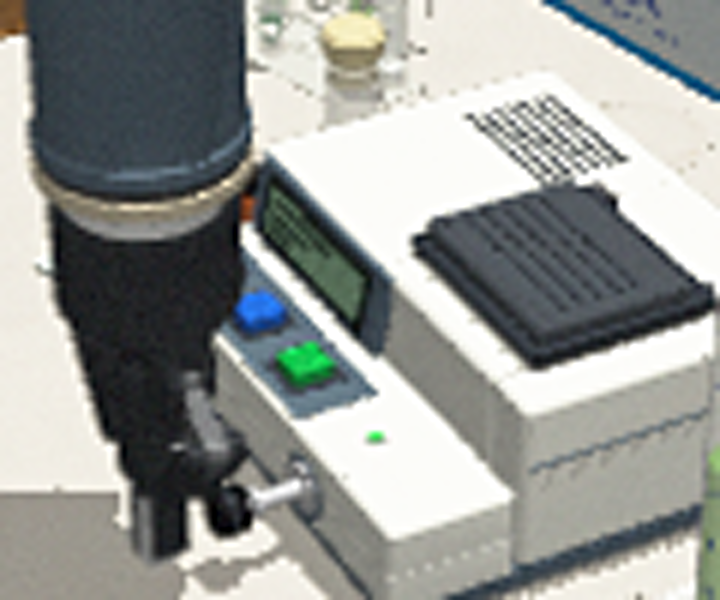

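Call:
{"op": "move_arm", "data": {"steps": [[[-3,0,0,0,1],[-3,0,0,0,1],[-3,0,0,0,1],[-3,0,0,0,1],[-3,0,0,0,1],[0,0,0,0,1],[0,0,0,0,1]]]}}

```text
t: 12.23
tool_pos: [0.4154, -0.1381, 0.0362]
tcp_rot: [-0.216, -3.134, -0.0]
force: [-0.8, 0.7, 0.8]
width: -0.003
```

```bash
python3 snap.py scene s11 220 180 340 280
```

```text
t 12.23 pos [ 0.4154 -0.1381  0.0362] xax [-0.991  0.137  0.001] z [-0.001  0.    -1.   ] F [-0.77  0.66  0.8 ] w -0.003
```

View pics/s11.png

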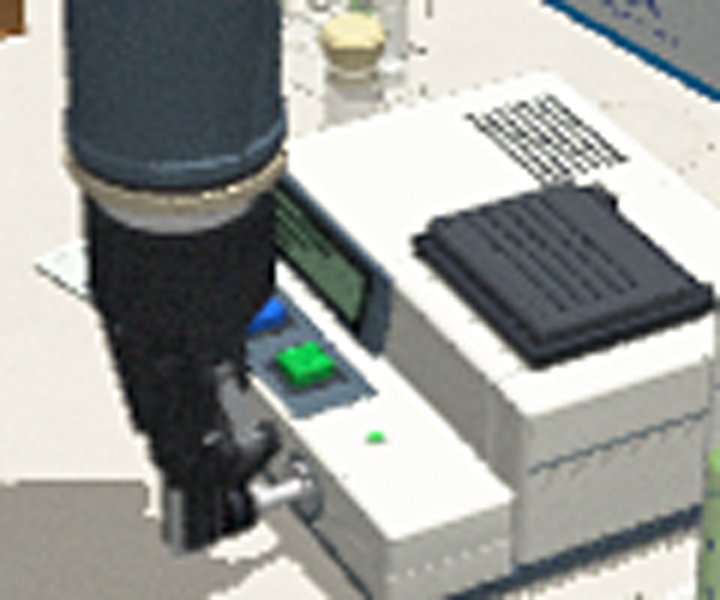

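Call:
{"op": "move_arm", "data": {"steps": [[[-3,0,0,0,1],[-3,0,0,0,1],[-3,0,0,0,1],[-3,0,0,0,1],[0,0,0,0,1],[0,0,0,0,1]]]}}

```text
t: 12.78
tool_pos: [0.4278, -0.1399, 0.0363]
tcp_rot: [0.216, 3.134, -0.0]
force: [-1.3, -1.3, -0.5]
width: 0.001
```

```bash
python3 snap.py scene s12 220 180 340 280
```

```text
t 12.78 pos [ 0.4278 -0.1399  0.0363] xax [-0.991  0.137 -0.   ] z [ 0. -0. -1.] F [-1.29 -1.25 -0.49] w 0.001
```

View pics/s12.png

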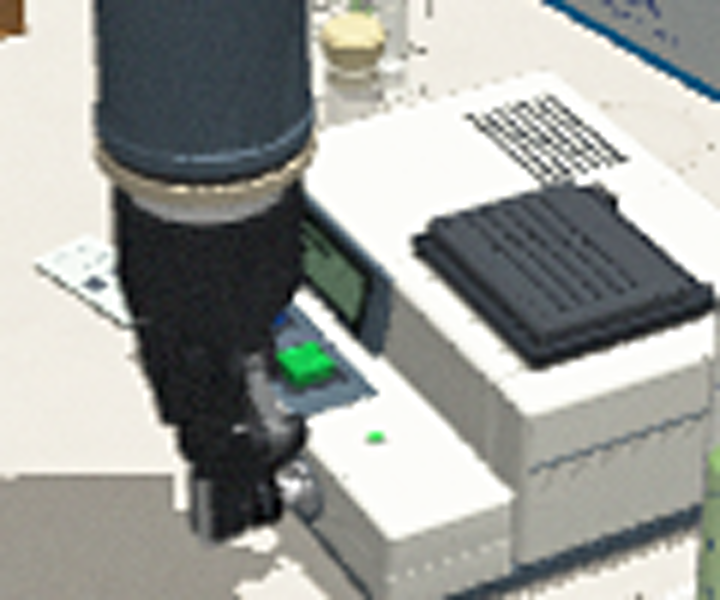

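Call:
{"op": "move_arm", "data": {"steps": [[[-2,0,0,0,1],[-2,0,0,0,1],[0,0,0,0,1],[0,0,0,0,1]]]}}

```text
t: 13.17
tool_pos: [0.4316, -0.1404, 0.0363]
tcp_rot: [0.216, 3.134, -0.0]
force: [-2.0, -0.4, -1.1]
width: 0.001
```

Call:
{"op": "move_arm", "data": {"steps": [[[-2,0,0,0,1],[0,0,0,0,1],[0,0,0,0,1]]]}}

```text
t: 13.42
tool_pos: [0.4335, -0.1406, 0.0363]
tcp_rot: [0.216, 3.134, -0.0]
force: [-1.4, -0.4, 0.0]
width: -0.001
```

Call:
{"op": "move_arm", "data": {"steps": [[[-2,0,0,0,1],[0,0,0,0,1],[0,0,0,0,1]]]}}

```text
t: 13.67
tool_pos: [0.4355, -0.1409, 0.0363]
tcp_rot: [-0.216, -3.134, 0.0]
force: [-1.5, -0.9, -0.2]
width: 0.005
```

```bash
python3 snap.py scene s13 220 180 340 280; python3 snap.py top t13 235 150 415 310
```

```text
t 13.67 pos [ 0.4355 -0.1409  0.0363] xax [-0.991  0.137  0.   ] z [-0. -0. -1.] F [-1.54 -0.92 -0.24] w 0.005
t 13.72 pos [ 0.4355 -0.1409  0.0363] xax [-0.991  0.137 -0.   ] z [ 0. -0. -1.] F [-1.38 -0.84 -0.07] w -0.001
```

View pics/s13.png

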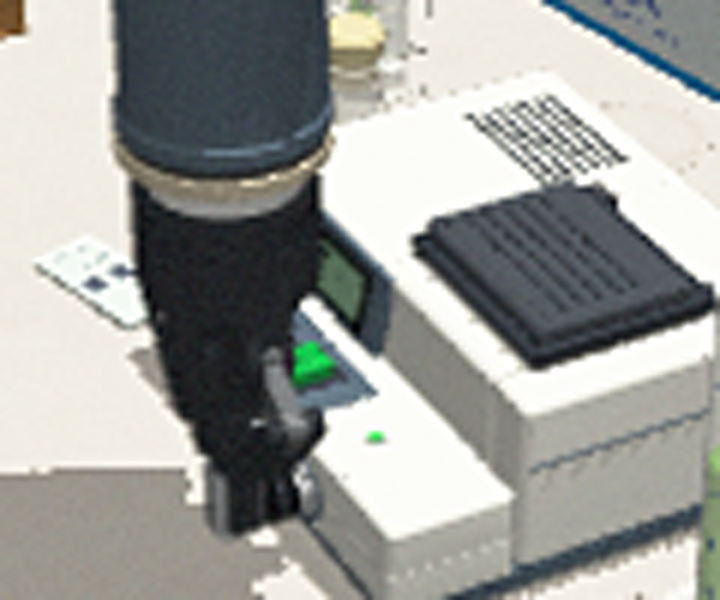

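View pics/t13.png

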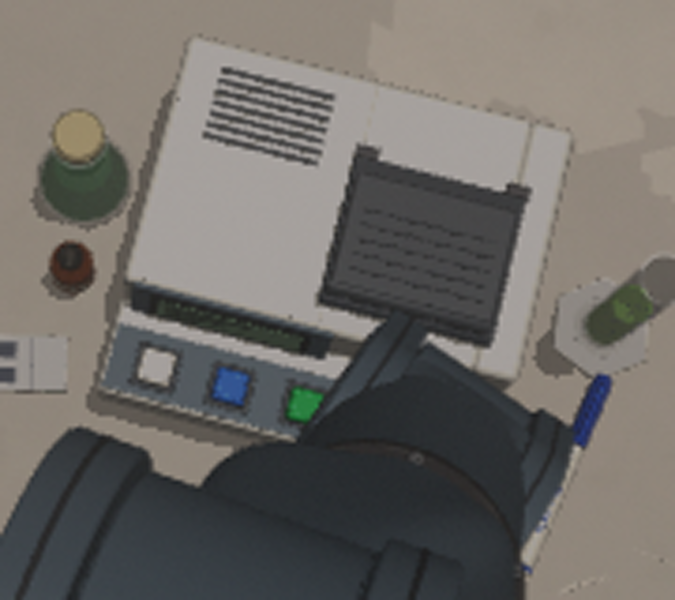

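Call:
{"op": "move_arm", "data": {"steps": [[[-2,0,0,0,1],[0,0,0,0,1],[0,0,0,0,1]]]}}

```text
t: 14.02
tool_pos: [0.437, -0.1411, 0.0362]
tcp_rot: [-0.216, -3.133, -0.0]
force: [-4.3, -0.1, 1.5]
width: -0.001
```

Call:
{"op": "move_arm", "data": {"steps": [[[-1,0,0,0,1],[0,0,0,0,1],[0,0,0,0,1]]]}}

```text
t: 14.27
tool_pos: [0.438, -0.1412, 0.0362]
tcp_rot: [-0.216, -3.133, -0.0]
force: [-5.6, -0.7, 1.7]
width: -0.004
```

Call:
{"op": "move_arm", "data": {"steps": [[[0,0,0,0,1],[4,0,0,0,1],[12,0,0,0,1],[12,0,0,0,1],[0,0,-20,0,1],[0,0,-30,0,1],[0,0,-30,0,1],[0,0,-30,0,1],[0,0,-10,0,1],[0,0,0,0,1],[0,0,0,0,1]]]}}

```text
t: 15.18
tool_pos: [0.412, -0.1373, 0.1569]
tcp_rot: [0.215, 3.13, -0.0]
force: [-0.5, 0.3, -0.6]
width: 0.003
```

```bash
python3 snap.py scene s14 220 180 340 280; python3 snap.py wrist w14; python3 - <<'E'
from station import env
from h import *
from fit import T
p=np.load("p.npy"); print(delta(env,T(p,[-.094,p[3]-.046,.08])[0]))
E
```

```text
t 15.18 pos [ 0.412  -0.1373  0.1569] xax [-0.991  0.137 -0.004] z [ 0.004 -0.    -1.   ] F [-0.55  0.27 -0.58] w 0.003
t 15.23 pos [ 0.4113 -0.1372  0.1562] xax [-0.991  0.137 -0.002] z [ 0.002 -0.    -1.   ] F [-0.21  0.6  -0.07] w 0.0
[-74.7  43.   75.7]
```

View pics/s14.png

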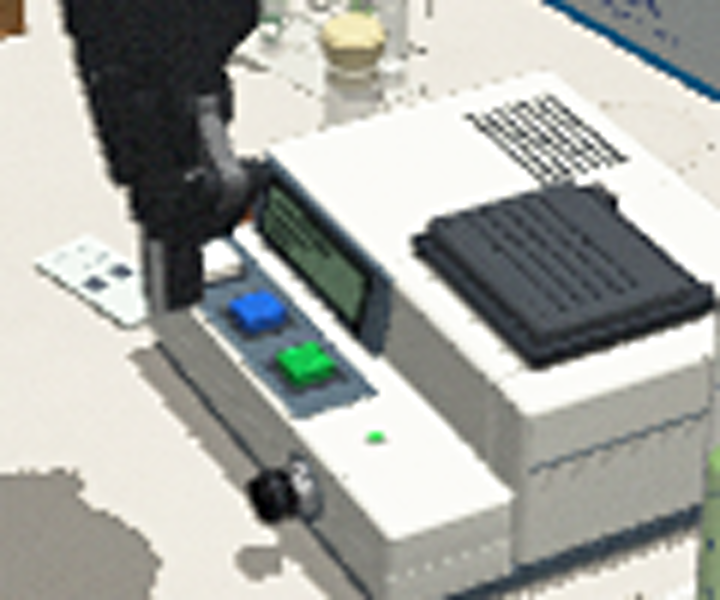

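View pics/w14.png

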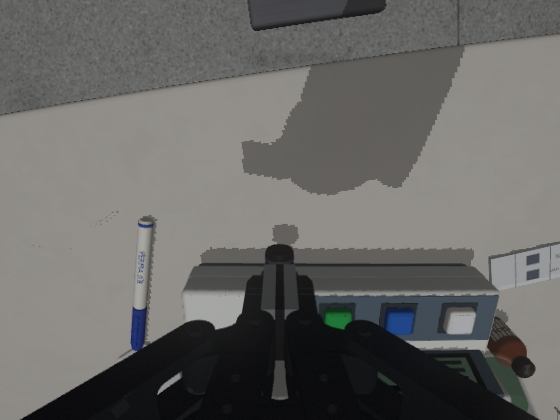

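```bash
python3 - <<'E'
from fit import *
p=np.load("p.npy")
print(proj("scene",T(p,[[-.156,p[4],.036],[-.134,p[4],.036]])))
import cv2
a=cv2.imread("pics/s9.png");b=cv2.imread("pics/s14.png")
E
```

```text
[[253.28653456 265.96811614]
 [261.15193709 263.42235443]]
```

Call:
{"op": "move_arm", "data": {"steps": [[[-15,8,0,0,1],[-20,12,0,0,1],[-20,12,0,0,1],[-20,11,0,0,1],[0,0,20,0,1],[0,0,30,0,1],[0,0,18,0,1],[0,0,0,0,1],[0,0,0,0,1]]]}}

```text
t: 16.03
tool_pos: [0.4898, -0.1052, 0.0869]
tcp_rot: [-0.217, -3.13, -0.0]
force: [1.1, 0.5, 0.5]
width: 0.001
```

```bash
python3 snap.py scene s15 220 180 340 280; python3 snap.py wrist w15
```

```text
t 16.03 pos [ 0.4898 -0.1052  0.0869] xax [-0.99   0.138  0.004] z [-0.004  0.    -1.   ] F [1.07 0.55 0.49] w 0.001
t 16.08 pos [ 0.4906 -0.1054  0.088 ] xax [-0.99   0.138  0.001] z [-0.001  0.    -1.   ] F [-0.14 -0.04 -0.  ] w -0.0
```

View pics/w15.png

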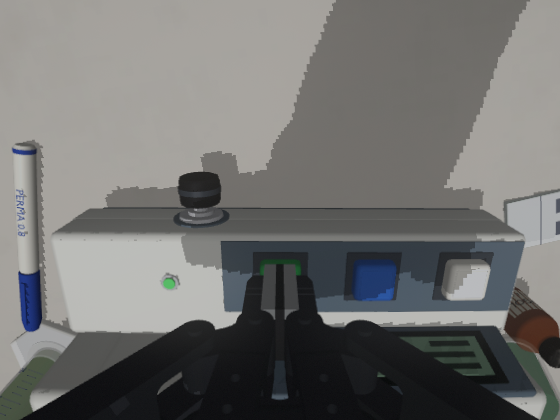

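Knob in (200,190); fingertip centred over the green key (280,268). Pressing.

Call:
{"op": "move_arm", "data": {"steps": [[[0,0,6,0,1],[0,0,3,0,1],[0,0,2,0,1],[0,0,2,0,1],[0,0,0,0,1],[0,0,0,0,1],[0,0,0,0,1]]]}}

```text
t: 16.72
tool_pos: [0.4913, -0.1052, 0.0756]
tcp_rot: [0.216, 3.133, -0.0]
force: [1.4, 0.3, 3.3]
width: 0.002
```

```bash
python3 snap.py wrist w16
```

```text
t 16.72 pos [ 0.4913 -0.1052  0.0756] xax [-0.991  0.137 -0.001] z [ 0.001 -0.    -1.   ] F [1.41 0.28 3.3 ] w 0.002
```

View pics/w16.png

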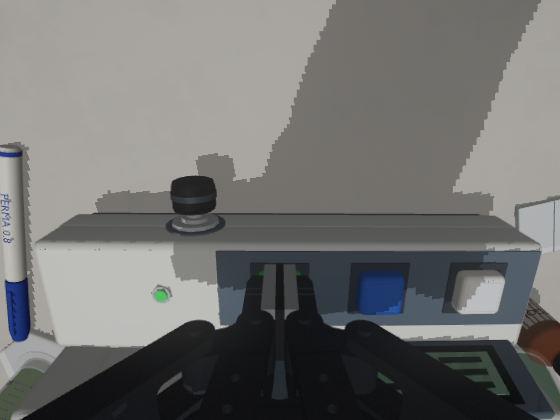

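Green key is visibly sunk, 3.3 N. One more mm held, then retreat.

Call:
{"op": "move_arm", "data": {"steps": [[[0,0,1,0,1],[0,0,0,0,1],[0,0,0,0,1],[0,0,-6,0,1],[0,0,-20,0,1],[0,0,-30,0,1],[0,0,-30,0,1],[0,0,-30,0,1],[0,0,-30,0,1],[0,0,-20,0,1],[0,15,0,0,1],[0,25,0,0,1],[0,25,0,0,1],[0,25,0,0,1],[0,0,0,0,1],[0,0,0,0,1],[0,0,0,0,1]]]}}

```text
t: 18.18
tool_pos: [0.5025, -0.0167, 0.2403]
tcp_rot: [-0.217, -3.133, 0.001]
force: [-0.2, -0.3, 0.4]
width: -0.002
```

```bash
python3 snap.py scene s17 220 150 400 310; python3 snap.py wrist w17
```

```text
t 18.18 pos [ 0.5025 -0.0167  0.2403] xax [-0.99   0.138  0.001] z [-0.001 -0.001 -1.   ] F [-0.16 -0.31  0.35] w -0.002
t 18.23 pos [ 0.5027 -0.0171  0.2403] xax [-0.99   0.139  0.001] z [-0.001 -0.001 -1.   ] F [-0.68 -0.3   0.11] w -0.003
```

View pics/s17.png

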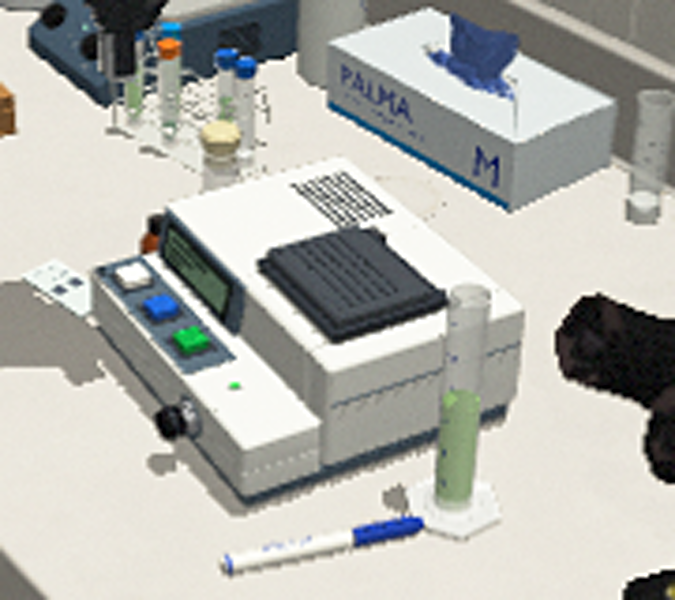

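View pics/w17.png

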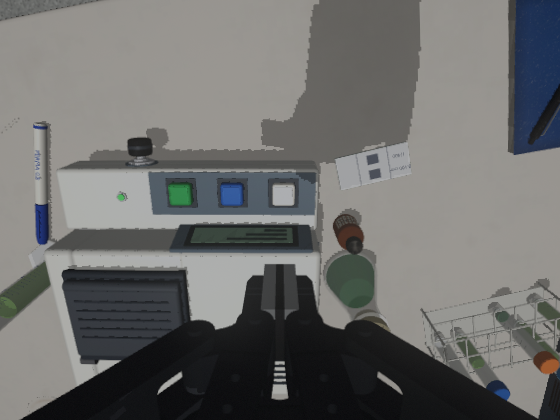

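Lid shut, knob in at crop (172,420), all keys up, photometer and bystanders unmoved, arm clear.

```bash
python3 -c "
from station import env
print(env.job_done())"
```

```text
the job is handed in; nothing more can be done
None
```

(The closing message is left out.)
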